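# Load a fresh drying canister in the boot dryer and clamp it home

## Task

Take the fresh orange drying canister, stand it in the round white cradle of the boot dryer, then swing the red-tipped clamp arm over and press it fully down, so that it drives the canister home and stays shut. Leave the dark green spent canister standing where it is.

Things in the scene. Friction and masses are not known exactly. Their poses are not given: they have to be found in the camera images.
- fresh: Fresh canister, bright ORANGE plastic cylinder with a thin white band near its foot: 48 mm diameter, 60 mm high, about 90 g; its foot tapers from 48 to 36 mm over the lowest 10 mm. Starts standing upright on the bench. Origin: centre of its underside, z up along its axis; any yaw will do.
- spent: Spent canister, same shape and size but DARK GREEN. A bystander that stands upright on the bench, at least 115 mm (centres) from the fresh one, and must stay there. Origin: centre of its underside, z up.
- dryer: Boot dryer base, fixed to the bench: grey housing 180 x 260 mm, 30 mm high. Origin: on the bench under the axis of its cradle, z up; the housing spans x -60 to +120 mm, y -60 to +200 mm. Two black stub nozzles 90 mm high stand at y = 155 mm. The clamp's hinge axis is parallel to y.
- cradle (a point): Centre of the cradle's rim, 60 mm above the bench, axes as the dryer's. The cradle is a white round cup, open upward, 72 mm wide at the rim, 56 mm inside. A sprung platform 14 mm below the rim carries a standing canister without sinking (canister top 46 mm above the rim); the clamp presses it 10 mm further down against 2 to 3.5 N.
- clamp_hinge (a point): Midpoint of the clamp's hinge axis, on the dryer, axes as the dryer's: 95 mm from the cradle's axis towards the dryer's +x, 108.5 mm above the bench, between two posts 122 mm high.
- clamp (a joint): Clamp arm angle (rad). 0 = shut: level, pointing from the hinge to the dryer's -x, over the cradle; pi/2 = upright; stop at 1.8, leaning away. Starts 1.5 to 1.75. Arm 152 mm long from the hinge axis, 10 mm thick, centred on that axis, 26 mm wide; last 40 mm a red tip. Stiff hinge: stays where left. Push the tip from behind (+x side), over and down: 2 to 5 N.

How it is judged:
On the way:
1. the orange canister stands in the cradle on the raised platform, the clamp still open (horizontal distance between fresh and dryer below 0.012 m and z of fresh in the frame of dryer below 0.052 m and angle between fresh's own z axis and vertical below 0.2 rad and value of joint clamp above 0.6 rad), for 0.2 s.
At the end, for the whole second after the job is handed in: The clamp is shut (within 0.06 rad of level) and stays so; the orange canister is at rest in the cradle, driven home (underside less than 42 mm above the bench), within 12 mm of the cradle's axis and within 10 degrees of upright; the dark green canister still stands within 30 mm of where it was (value of joint clamp below 0.06 rad and z of fresh in the frame of dryer below 0.042 m and horizontal distance between fresh and dryer below 0.012 m and angle between fresh's own z axis and vertical below 0.17 rad and linear speed of fresh below 0.02 m/s and distance of spent from where it was at the start of the episode below 0.03 m and angle between spent's own z axis and vertical below 0.2 rad); the robot touches nothing.
It fails at once if the spent canister is moved by more than 30 mm or knocked over (distance of spent from where it was at the start of the episode above 0.03 m or angle between spent's own z axis and vertical above 0.5 rad).
It also fails if it takes over 58 s, if anything falls off the work surface, if the arm or the gripper's body presses on something with over 40 N, if the wrist force passes 120 N, or if a joint passes its speed limit or range.

## Robot

A 6-joint arm with a two-finger parallel gripper is mounted at the origin on the work surface. World frame = base frame: x ahead of the robot, y to its left, z up, the work surface at z = 0. Lengths are in m, angles in rad, forces in N, time in s.
With the tool pointing down it reaches from about 0.375 to 0.9 m from the base axis. Payload 3.1 kg.
Tool frame: the origin (TCP) lies on the centre line of the jaws, within the pads' length; the fingertips stand 19 mm ahead of it and the grasp point (between the pads) is the TCP; z points along the fingers, y is the line along which they close (so a half turn about z gives the same grasp; the last joint's range is limited). The gripper opens to 85 mm and grips with 20 to 120 N. Pads are 22 mm wide; open, the fingers measure 114 mm over their backs; the gripper's body (76 mm by 85 mm) begins 54 mm behind the grasp point. The pads swing forward as they close: fully open they stand 13 mm farther back than shut.
Start: joints at [1.153, 0.527, 1.433, -0, 1.181, -0.178], TCP at [0.148, 0.607, 0.25] pointing down, gripper open.
Joint ranges: [-3.08, 3.08], [-0.75, 2.2], [0.22, 2.44], [-1.43, 4.57], [0, 2.65], [-2.85, 2.85]. Speed limits (rad/s): [2.79, 2.79, 3.14, 3.14, 3.14, 3.14].

## Interface

Orientations are given as a unit quaternion [x, y, z, w].
In Python, from station import manip gives the robot as it stands.
- The arm moves only by the tool servo_tool, never from a script. Its argument "rows" is a list that holds one entry, the list of rows, each a list of 7 numbers: the turn, a rotation vector about the tool's x, y, z in degrees, then the shift along the tool's x, y, z in m, then the gripper command: -1 is shut, 1 is fully open, values between are in proportion. In form: [[[wx, wy, wz, tx, ty, tz, jaw], ...]]. A call has 1 to 8 rows; each row shifts and turns the commanded pose from where the row before left it, along the tool's axes as they then stand; what a row does not reach is not made up. A row lasts 1/12 s, in which the tool goes at most 41.7 mm and 7.16 degrees, less where a joint would pass 70% of its speed; a pose out of reach is approached as far as the arm can. A call is refused whole if a number of a shift passes 0.0417 or a number of a turn 7.16, either way. A call with a gripper value outside its range is refused whole. The fingers move at their own pace and stop on an object; "squeeze" is the grip in N (left out, the last holds). Time passes only in rows, so rows that do not move let the fingers close. It gives the time, the measured TCP pose, the force, the opening and the grip force at its end, in the units of the state.
- manip.sense(): the state, without advancing time (a new reading comes with each control period).
- manip.snapshot(name): name is "scene" or "side" or "wrist"; returns the picture (384x512x3 uint8, blue, green, red); there is no depth.
- manip.camera_info(name): a dict with "K" (3x3 intrinsics, pixels), "camera_from_world" (4x4, takes a point from world to camera coordinates). Camera axes: x right, y down, z forward; pixel columns grow to the right and rows downward; lengths in m; the calibration is good to about 2 mm. The wrist camera is an equidistant fisheye: a pixel r from the principal point sees the ray r / f radians off the axis. A picture is of the moment at which its call begins: read the wrist's pose just before it. camera_info takes no time and is no camera call; for the wrist camera it gives the pose at the moment of the call.
- manip.sign_off(): hands the job in; it is judged then, once.
The state is a dict: "t": time; "q": joint angles; "qd": joint speeds; "tau": joint torques, N m; "tcp_pos": TCP position; "tool_rot": TCP orientation; "force": force on the tool from outside, world axes, zero at the start; "ft_torque": the same for the moment, N m; "finger_gap": opening from 0.0 (shut) to 1.0 (fully open); "gripper_force": force on a finger pad.
Only numpy, scipy, OpenCV 4.12 (cv2) and the standard library are available. Lean on these libraries where they do the work, as an engineer would, in place of code of your own. Each camera call takes 0.05 s, during which the arm holds its last target. There are 200 camera calls.

## Working session

There is one attempt and no reset: what is moved stays moved. The work goes in short steps, Python scripts to look and compute and a tool call to move; the robot and the scene stay as the last step left them, time stands still between calls to the robot, and variables do not carry over. Pictures are saved under pics/ and viewed, at most 10 in all, crops included, and the job is handed in when it is done.

Besides the shell and the picture viewer there is one more tool, called after "Emit:" as name(argument=value, ...), one argument or row to a line, values as JSON. servo_tool: Moves the arm, as the interface text tells. Its arguments: {"type":"object","properties":{"rows":{"type":"array","items":{"type":"array","items":{"type":"array","items":{"type":"number"}}}},"squeeze":{"type":"number"}},"required":["rows"]}

```bash
mkdir -p pics
python3 - <<'E'
from station import manip
import cv2,numpy as np
s=manip.sense();print(s['tcp_pos'],s['tool_rot'],s['t'])
ims=[manip.snapshot(n) for n in("scene","side")]
for n,i in zip(("scene","side"),ims):
    cv2.imwrite(f"pics/{n}0.png",i)
    c=manip.camera_info(n);print(n,np.round(c["K"],1).tolist(),np.round(c["camera_from_world"],3).tolist())
E
```

```text
[0.14810689 0.60650891 0.24933746] [ 1.19596760e-01  9.92821974e-01 -1.01610736e-03 -3.31996856e-04] 0.0
scene [[425.1, 0.0, 257.3], [0.0, 425.1, 194.1], [0.0, 0.0, 1.0]] [[-0.169, 0.986, 0.006, 0.055], [0.647, 0.115, -0.753, -0.232], [-0.743, -0.123, -0.658, 1.227], [0.0, 0.0, 0.0, 1.0]]
side [[397.6, 0.0, 257.1], [0.0, 397.6, 192.2], [0.0, 0.0, 1.0]] [[0.766, -0.643, 0.02, -0.342], [-0.313, -0.4, -0.861, 0.26], [0.561, 0.653, -0.508, 0.611], [0.0, 0.0, 0.0, 1.0]]
```

View pics/scene0.png

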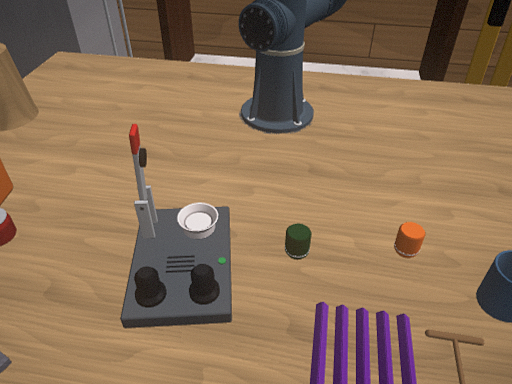

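View pics/side0.png

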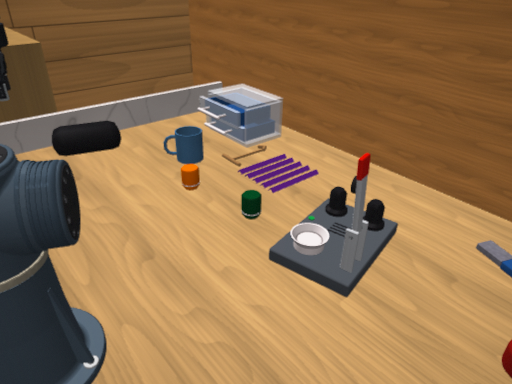

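The scene view shows the orange canister at (410,238), green at (298,240), the cradle rim at (198,221), the clamp hinge posts at about (146,218) and the red tip at (135,138). In the side view orange is at (190,176), green at (251,204), the cradle at (309,238) and the red tip at (363,165).

```bash
cat > h.py <<'E'
import cv2,numpy as np
from station import manip
def big(m):
    n,l,s,c=cv2.connectedComponentsWithStats(m.astype(np.uint8))
    k=1+np.argmax(s[1:,4]);return c[k],s[k]
def ray(n,uv):
    c=manip.camera_info(n);T=np.array(c["camera_from_world"]);K=np.array(c["K"])
    d=np.linalg.inv(K)@np.array([uv[0],uv[1],1.]);R=T[:3,:3]
    return -R.T@T[:3,3],R.T@d
def plane(n,uv,z):
    o,d=ray(n,uv);return o+d*(z-o[2])/d[2]
def tri(a,b):
    (o,d),(p,e)=a,b
    t=np.linalg.lstsq(np.c_[d,-e],p-o,rcond=None)[0];x,y=o+d*t[0],p+e*t[1]
    return (x+y)/2,np.linalg.norm(x-y)
E
python3 - <<'E'
from h import *
np.set_printoptions(precision=4,suppress=True)
I={n:cv2.imread(f"pics/{n}0.png") for n in("scene","side")}
R={"scene":dict(o=(380,210,440,265),g=(275,215,320,265),w=(170,198,225,242),r=(120,115,150,160)),
"side":dict(o=(175,155,205,195),g=(235,185,270,222),w=(285,218,332,260),r=(350,145,378,190))}
for k in "ogwr":
    P=[]
    for n in I:
        x,y,X,Y=R[n][k];i=I[n][y:Y,x:X];h=cv2.cvtColor(i,cv2.COLOR_BGR2HSV);H,S,V=[h[...,j].astype(int) for j in range(3)]
        m={'o':(H>3)&(H<13)&(S>200)&(V>120),'g':(H>45)&(H<85)&(S>120)&(V<110),'w':(S<50)&(V>120),'r':((H<4)|(H>174))&(S>180)}[k]
        c,s=big(m);c=c+[x,y];b=s[:4]+[x,y,0,0];P.append(ray(n,c))
        print(k,n,c,b, plane(n,c,{'o':.033,'g':.033,'w':.06,'r':.2}[k]))
        if k=='w': print(plane(n,(b[0]+b[2]/2,c[1]),.055))
    print(k,'tri',*tri(*P))
# hinge posts tops: 
for uv in((141,203),(150,188)): print(plane("scene",uv,.122))
# housing corners, top z=.03
for uv in((124,318),(232,316),(231,207)): print('corner',plane("scene",uv,.03))
E
```

```text
o scene [416.    224.375] [413 223   7   4] [0.4298 0.3372 0.033 ]
o side [193. 184.] [193 184   1   1] [0.4579 0.2738 0.033 ]
o tri [0.4608 0.3134 0.0354] 0.05212771459082046Traceback (most recent call last):
  File "<stdin>", line 11, in <module>
  File "h.py", line 5, in big
    k=1+np.argmax(s[1:,4]);return c[k],s[k]
        ~~~~~~~~~^^^^^^^^^
    return _wrapfunc(a, 'argmax', axis=axis, out=out, **kwds)
    return bound(*args, **kwds)
ValueError: attempt to get argmax of an empty sequence
```

Run:
```python
from h import *
np.set_printoptions(precision=4,suppress=True)
I={n:cv2.imread(f"pics/{n}0.png") for n in("scene","side")}
hs={n:cv2.cvtColor(I[n],cv2.COLOR_BGR2HSV) for n in I}
print(hs["scene"][238,410],hs["side"][176,190],hs["scene"][245,298],hs["side"][204,251],hs["scene"][230,412],hs["scene"][265,350],hs["scene"][135,135])
R={"scene":dict(o=(380,210,440,265),g=(275,215,320,265),w=(170,198,225,242),r=(120,115,150,160)),
"side":dict(o=(175,155,205,195),g=(235,185,270,222),w=(285,218,332,260),r=(350,145,378,190))}
for k in "ogwr":
    P=[]
    for n in I:
        x,y,X,Y=R[n][k];h=hs[n][y:Y,x:X];H,S,V=[h[...,j].astype(int) for j in range(3)]
        m={'o':(H<16)&(S>205)&(V>100),'g':(H>40)&(H<95)&(V<130),'w':(S<50)&(V>120),'r':((H<6)|(H>172))&(S>170)}[k]
        if not m.any(): print(k,n,'none');continue
        c,s=big(m);c=c+[x,y];b=s+[x,y,0,0,0];P.append(ray(n,c))
        print(k,n,c,b, plane(n,c,{'o':.035,'g':.035,'w':.06,'r':.23}[k]))
    if len(P)==2: print(k,'tri',*tri(*P))
for uv in((141,203),(150,188)): print('post',plane("scene",uv,.122))
for uv in((124,318),(232,316),(231,207)): print('corner',plane("scene",uv,.03))
```

```text
[ 11 191 135] [ 13 255 145] [ 33 107  55] [ 72 223  40] [ 11 201 225] [ 16 107 177] [  4 192 134]
o scene [414.5 252. ] [414 252   2   1   2] [0.5068 0.3259 0.035 ]
o side [189.6092 174.16  ] [181 164  18  21 325] [0.4778 0.3223 0.035 ]
o tri [0.4891 0.3347 0.0221] 0.010590073366062247
g scene [298.8188 231.7114] [287 224  24  16 298] [0.4924 0.1098 0.035 ]
g side [250.826  203.0705] [242 190  19  29 454] [0.5149 0.1067 0.035 ]
g tri [0.5063 0.1051 0.0432] 0.013099493086961794
w scene [197.966  218.1458] [ 177  202   42   37 1029] [ 0.5145 -0.0837  0.06  ]
w side [308.9902 236.6699] [290 222  40  33 918] [ 0.5011 -0.0948  0.06  ]
w tri [ 0.5083 -0.0872  0.0527] 0.0024521376897797963
r scene [134.0476 138.1048] [129 124  11  30 210] [ 0.5125 -0.1805  0.23  ]
r side [362.9474 166.0688] [356 153  14  27 247] [ 0.5485 -0.1597  0.23  ]
r tri [ 0.5285 -0.1722  0.2413] 0.0007568123470370202
post [ 0.5554 -0.1711  0.122 ]
post [ 0.5134 -0.1701  0.122 ]
corner [ 0.7282 -0.1492  0.03  ]
corner [0.6946 0.0212 0.03  ]
corner [ 0.4413 -0.036   0.03  ]
```

Emit:
servo_tool(
  rows=[
    [[0,0,7.1,0,0,0,1],[0,0,7.1,0,0,0,1],[0,0,7.1,0,0,0,1],[0,0,7.1,0,0,0,1],[0,0,7.1,0,0,0,1],[0,0,7.1,0,0,0,1],[0,0,7.1,0,0,0,1],[0,0,7.1,0,0,0,1]],
  ],
)

```text
t: 0.77
tcp_pos: [0.1482, 0.6067, 0.2497]
tool_rot: [0.58, 0.815, -0.001, 0.0]
force: [0.5, -0.8, -0.1]
finger_gap: 0.996
gripper_force: 0.0
```

Emit:
servo_tool(
  rows=[
    [[0,0,4,0,0,0,1],[0,0,4,0,0,0,1],[0,0,0,-0.029,0.022,0,1],[0,0,0,-0.029,0.022,0,1],[0,0,0,-0.029,0.022,0,1],[0,0,0,-0.029,0.022,0,1],[0,0,0,-0.029,0.022,0,1],[0,0,0,-0.029,0.022,0,1]],
  ],
)

```text
t: 1.43
tcp_pos: [0.3131, 0.4613, 0.25]
tool_rot: [0.633, 0.774, -0.0, -0.0]
force: [0.6, 0.7, 0.4]
finger_gap: 1.001
gripper_force: 0.0
```

Emit:
servo_tool(
  rows=[
    [[0,0,0,-0.029,0.022,0.008,1],[0,0,0,-0.029,0.022,0.008,1],[0,0,0,-0.029,0.022,0.008,1],[0,0,0,-0.029,0.022,0.008,1],[0,0,0,-0.029,0.022,0.008,1],[0,0,0,-0.026,0.022,0.008,1],[0,0,0,0,0,0,1],[0,0,0,0,0,0,1]],
  ],
)

```text
t: 2.1
tcp_pos: [0.4767, 0.3199, 0.2013]
tool_rot: [0.634, 0.773, -0.001, -0.001]
force: [-0.9, -0.3, -0.2]
finger_gap: 1.0
gripper_force: 0.0
```

Run:
```python
from h import *
s=manip.sense();print(s['tcp_pos'],s['tool_rot'],s['t'],s['q'])
c=manip.camera_info("wrist");print(np.round(c["K"],1).tolist(),np.round(c["camera_from_world"],3).tolist())
i=manip.snapshot("wrist");cv2.imwrite("pics/w1.png",i)
```

```text
[0.47671314 0.31987434 0.20128513] [ 6.34458402e-01  7.72956429e-01 -7.87144536e-04 -5.24302965e-04] 2.1 [3.96326648e-01 5.21416053e-01 1.61063960e+00 2.23765831e-04
 1.01141903e+00 2.00027404e-01]
[[297.3, 0.0, 254.1], [0.0, 297.3, 193.7], [0.0, 0.0, 1.0]] [[0.981, 0.195, -0.002, -0.53], [0.188, -0.939, 0.287, 0.187], [0.054, -0.282, -0.958, 0.397], [0.0, 0.0, 0.0, 1.0]]
```

View pics/w1.png

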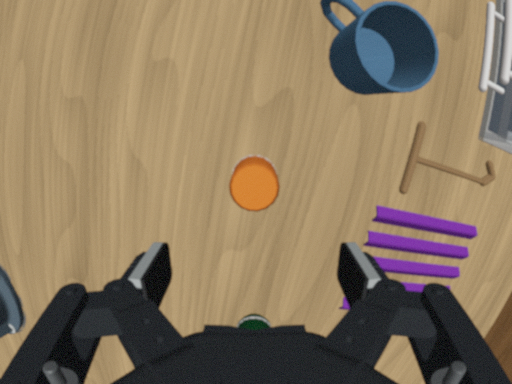

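The orange canister's top is centred near (255,185), with a clear gap around it. Green shows at (254,322) under the gripper.

```bash
cat >> h.py <<'E'
def wplane(c,uv,z):
    K=np.array(c["K"]);T=np.array(c["camera_from_world"]);R=T[:3,:3];o=-R.T@T[:3,3]
    p=np.array([(uv[0]-K[0,2])/K[0,0],(uv[1]-K[1,2])/K[1,1]]);r=np.linalg.norm(p)
    d=R.T@np.r_[np.sinc(r/np.pi)*p,np.cos(r)]
    return o+d*(z-o[2])/d[2]
def toolrel(p,s=None):
    from scipy.spatial.transform import Rotation as Q
    s=s or manip.sense();return Q.from_quat(s['tool_rot']).inv().apply(np.array(p)-s['tcp_pos'])
E
python3 - <<'E'
from h import *
c=manip.camera_info("wrist");i=cv2.imread("pics/w1.png");h=cv2.cvtColor(i,cv2.COLOR_BGR2HSV).astype(int)
m=(h[...,0]<16)&(h[...,1]>190)&(h[...,2]>180);m[:140]=0;m[230:]=0
b,s=big(m);print(b,s);p=wplane(c,b,.06);print(p,toolrel([p[0],p[1],.045]))
E
```

```text
[254.5448137 185.8388721] [231 162  46  48 993]
[0.47637908 0.3219583  0.06      ] [0.00098008 0.00134399 0.15664936]
```

Emit:
servo_tool(
  rows=[
    [[0,0,0,0.0015,0.001,0.03,1],[0,0,0,0,0,0.03,1],[0,0,0,0,0,0.03,1],[0,0,0,0,0,0.03,1],[0,0,0,0,0,0.02,1],[0,0,0,0,0,0.016,1],[0,0,0,0,0,0,1],[0,0,0,0,0,0,0]],
  ],
)

```text
t: 2.82
tcp_pos: [0.4748, 0.3239, 0.046]
tool_rot: [0.632, 0.775, -0.001, -0.001]
force: [0.4, 0.3, 1.7]
finger_gap: 0.886
gripper_force: 0.0
```

Emit:
servo_tool(
  rows=[
    [[0,0,0,0,0,0,-1],[0,0,0,0,0,0,-1],[0,0,0,0,0,0,-1],[0,0,0,0,0,0,-1],[0,0,0,0,0,0,-1],[0,0,0,0,0,0,-1],[0,0,0,0,0,0,-1],[0,0,0,0,0,0,-1]],
  ],
  squeeze=35,
)

```text
t: 3.48
tcp_pos: [0.4769, 0.3238, 0.0482]
tool_rot: [0.633, 0.774, 0.001, 0.0]
force: [-1.9, 2.3, 6.1]
finger_gap: 0.55
gripper_force: 36.0
```

Emit:
servo_tool(
  rows=[
    [[0,0,0,0,0,-0.02,-1],[0,0,0,0,0,-0.03,-1],[0,0,0,0,0,-0.03,-1],[0,0,0,0,0,-0.03,-1],[0,0,0,-0.016,-0.006,0,-1],[0,0,0,-0.03,-0.01,0,-1],[0,0,0,-0.03,-0.01,0,-1],[0,0,0,-0.03,-0.01,0,-1]],
  ],
)

```text
t: 4.15
tcp_pos: [0.462, 0.2112, 0.1573]
tool_rot: [0.632, 0.775, 0.001, 0.001]
force: [-0.1, -1.6, -0.3]
finger_gap: 0.553
gripper_force: 36.5
```

Emit:
servo_tool(
  rows=[
    [[0,0,0,-0.035,-0.012,0,-1],[0,0,0,-0.035,-0.012,0,-1],[0,0,0,-0.035,-0.012,0,-1],[0,0,0,-0.035,-0.012,0,-1],[0,0,0,-0.035,-0.012,0,-1],[0,0,0,-0.035,-0.012,0,-1],[0,0,0,-0.035,-0.012,0,-1],[0,0,0,-0.027,-0.007,0,-1]],
  ],
)

```text
t: 4.82
tcp_pos: [0.4265, -0.0751, 0.157]
tool_rot: [0.634, 0.774, -0.0, 0.001]
force: [0.2, 0.2, -1.4]
finger_gap: 0.552
gripper_force: 36.5
```

Emit:
servo_tool(
  rows=[
    [[0,0,0,0,0,0,-1],[0,0,0,0,0,0,-1],[0,0,0,0,0,0,-1]],
  ],
)

```text
t: 5.07
tcp_pos: [0.4268, -0.0724, 0.1566]
tool_rot: [0.633, 0.774, 0.0, 0.0]
force: [0.8, 1.0, -1.1]
finger_gap: 0.551
gripper_force: 36.5
```

Run:
```python
from h import *
s=manip.sense();print(s['tcp_pos'],s['tool_rot'],s['t'],s['finger_gap'])
c=manip.camera_info("wrist")
i=manip.snapshot("wrist");cv2.imwrite("pics/w2.png",i)
np.savez("w2.npz",K=c["K"],T=c["camera_from_world"])
```

```text
[ 0.42677103 -0.07238363  0.15664214] [6.33274804e-01 7.73927003e-01 1.25003678e-04 1.56863617e-05] 5.0667 0.550987324822353
```

View pics/w2.png

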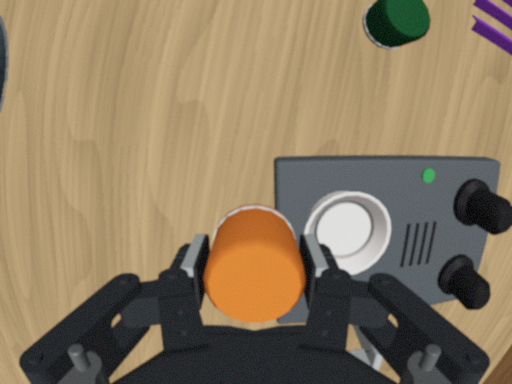

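The cradle rim is centred near (348,232) and not covered by the gripper. The dryer's edges run parallel to the tool axes, and the canister is held straight.

Run:
```python
from h import *
f=np.load("w2.npz");c=dict(K=f["K"],camera_from_world=f["T"]);i=cv2.imread("pics/w2.png")
h=cv2.cvtColor(i,cv2.COLOR_BGR2HSV).astype(int)
m=((h[...,1]<60)&(h[...,2]>115));m[:185]=0;m[285:]=0;m[:,:304]=0;m[:,395:]=0
n,l,st,ce=cv2.connectedComponentsWithStats(m.astype(np.uint8));k=1+np.argmax(st[1:,4]);print(st[k])
co=max(cv2.findContours((l==k).astype(np.uint8),0,1)[0],key=len)[:,0]
P=np.array([wplane(c,u,.06)[:2] for u in co])
A=np.c_[2*P,np.ones(len(P))];
for _ in range(4):
    x=np.linalg.lstsq(A,(P**2).sum(1),rcond=None)[0];r=np.sqrt(x[2]+x[0]**2+x[1]**2);e=np.hypot(*(P-x[:2]).T)-r
    k=abs(e)<.003;P,A=P[k],A[k]
print(x[:2],r,len(P),toolrel([x[0],x[1],.1566]))
print(cv2.minEnclosingCircle((P*1000).astype(np.float32)))
# canister top centre as held (z ~ tcp+.0125)
mo=(h[...,0]<16)&(h[...,1]>190)&(h[...,2]>150);b,s=big(mo);print(b,s)
for uv in((255,268),(255,275)):print(toolrel(wplane(c,uv,.1695)))
# housing edges, top z=.03
p,q=[wplane(c,u,.03) for u in((278,158),(495,158))];print(p,q,np.degrees(np.arctan2(q[1]-p[1],q[0]-p[0])))
```

```text
[ 304  190   89   87 5630]
[ 0.51277747 -0.08418136] 0.038749106463907675 162 [-2.92981265e-02  8.18991681e-02 -8.34005479e-05]
((512.8052368164062, -83.5826644897461), 41.075660705566406)
[254.18082295 257.70838052] [ 205  210   99  111 5298]
[ 0.00569261  0.00131298 -0.01296284]
[ 0.00209499  0.00131529 -0.01296414]
[ 0.44176467 -0.03902724  0.03      ] [0.67864596 0.01815529 0.03      ] 13.571415655406238
```

Run:
```python
from h import *
f=np.load("w2.npz");c=dict(K=f["K"],camera_from_world=f["T"]);i=cv2.imread("pics/w2.png")
h=cv2.cvtColor(i,cv2.COLOR_BGR2HSV).astype(int)
print([(r,i[r,255].tolist()) for r in range(204,326,4)])
for z in(.1665,.1695):
  for uv in((254,321),(205,268),(303,268)):print(z,toolrel(wplane(c,uv,z)))
for uv in((254,209),): print('foot band',toolrel(wplane(c,uv,.112)))
```

```text
[(204, [97, 129, 177]), (208, [109, 137, 186]), (212, [37, 99, 178]), (216, [43, 102, 181]), (220, [42, 103, 183]), (224, [37, 102, 183]), (228, [37, 106, 185]), (232, [38, 102, 185]), (236, [40, 107, 189]), (240, [41, 115, 196]), (244, [55, 130, 210]), (248, [55, 137, 219]), (252, [56, 140, 221]), (256, [58, 137, 221]), (260, [54, 134, 220]), (264, [56, 137, 221]), (268, [57, 138, 221]), (272, [56, 137, 221]), (276, [61, 139, 222]), (280, [54, 135, 220]), (284, [56, 137, 220]), (288, [57, 137, 221]), (292, [56, 138, 221]), (296, [57, 139, 222]), (300, [61, 139, 222]), (304, [56, 138, 220]), (308, [51, 135, 220]), (312, [57, 138, 221]), (316, [54, 136, 221]), (320, [56, 137, 220]), (324, [121, 164, 192])]
0.1665 [-0.02736036  0.00085308 -0.00997475]
0.1665 [ 0.00355145 -0.02097731 -0.00996143]
0.1665 [ 0.00353129  0.02273149 -0.00996573]
0.1695 [-0.02473442  0.0008569  -0.0129738 ]
0.1695 [ 0.005362   -0.02039766 -0.01296083]
0.1695 [ 0.00534238  0.0221582  -0.01296502]
foot band [0.0122218  0.00085823 0.04453957]
```

Emit:
servo_tool(
  rows=[
    [[0,0,0,-0.009,0.027,0,-1],[0,0,0,-0.009,0.027,0,-1],[0,0,0,-0.009,0.027,0,-1],[0,0,0,0,0,0,-1],[0,0,0,0,0,0.01,-1],[0,0,0,0,0,0.01,-1],[0,0,0,0,0,0.01,-1],[0,0,0,0,0,0,-1]],
  ],
)

```text
t: 5.78
tcp_pos: [0.5087, -0.0814, 0.1237]
tool_rot: [0.633, 0.774, -0.001, -0.003]
force: [-0.0, -0.2, -1.0]
finger_gap: 0.553
gripper_force: 36.6
```

Emit:
servo_tool(
  rows=[
    [[0,0,0,0,0,0.01,-1],[0,0,0,0,0,0.008,-1],[0,0,0,0,0,0.006,-1],[0,0,0,0,0,0.005,-1],[0,0,0,0,0,0,-1]],
  ],
)

```text
t: 6.2
tcp_pos: [0.5111, -0.0829, 0.0962]
tool_rot: [0.633, 0.774, -0.0, -0.001]
force: [-0.3, -0.5, -0.2]
finger_gap: 0.551
gripper_force: 36.6
```

Emit:
servo_tool(
  rows=[
    [[0,0,0,0,0.001,0.002,-1],[0,0,0,0,0,0,-1],[0,0,0,0,0,0,-1]],
  ],
)

```text
t: 6.45
tcp_pos: [0.513, -0.0829, 0.0955]
tool_rot: [0.633, 0.774, 0.0, 0.0]
force: [0.0, 0.1, 0.3]
finger_gap: 0.549
gripper_force: 36.6
```

Emit:
servo_tool(
  rows=[
    [[0,0,0,0,0,0,0.5],[0,0,0,0,0,0,0.5],[0,0,0,0,0,0,0.5],[0,0,0,0,0,0,0.5],[0,0,0,0,0,0,0.5]],
  ],
)

```text
t: 6.87
tcp_pos: [0.5128, -0.0828, 0.0955]
tool_rot: [0.633, 0.774, 0.0, 0.0]
force: [0.5, -0.5, 0.5]
finger_gap: 0.746
gripper_force: 0.0
```

Emit:
servo_tool(
  rows=[
    [[0,0,0,0,0,-0.02,0.5],[0,0,0,0,0,-0.03,0.5],[0,0,0,0,0,-0.04,0.5],[0,0,0,0,0,-0.04,0.5],[0,0,0,0,0,-0.04,0.5],[0,0,0,0,0,-0.04,0.5],[0,0,0,0,0,0,0.5],[0,0,0,0,0,0,0.5]],
  ],
)

```text
t: 7.53
tcp_pos: [0.514, -0.0832, 0.3082]
tool_rot: [0.633, 0.774, 0.001, 0.003]
force: [0.7, -0.0, -0.7]
finger_gap: 0.749
gripper_force: 0.0
```

Run:
```python
from h import *
s=manip.sense();print(s['tcp_pos'],s['tool_rot'],s['t'],s['finger_gap'])
c=manip.camera_info("wrist")
i=manip.snapshot("wrist");j=manip.snapshot("side")
np.savez("w3.npz",K=c["K"],T=c["camera_from_world"])
cv2.imwrite("pics/w3.png",np.vstack([cv2.resize(i,(384,288)),cv2.resize(j[110:290,180:420],(384,288))]));cv2.imwrite("pics/w3w.png",i)
```

```text
[ 0.51399091 -0.08316266  0.30819038] [0.63290474 0.77422175 0.00106285 0.00333669] 7.5333 0.7489792912674584
```

View pics/w3.png

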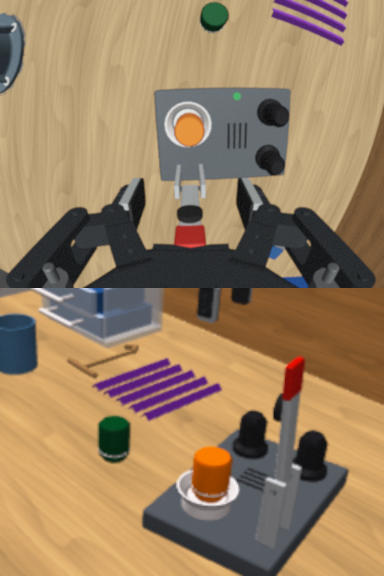

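The canister stands upright in the cradle, the clamp is still open, and green is untouched. Next I shut the jaws and go over and behind the red tip.

Emit:
servo_tool(
  rows=[
    [[0,0,0,0,0,-0.03,-1],[0,0,0,0,0,0,-1],[0,0,0,-0.03,0,0,-1],[0,0,0,-0.03,0,0,-1],[0,0,0,-0.03,0,0,-1],[0,0,0,-0.03,0,0,-1],[0,0,0,-0.03,0,0,-1],[0,0,0,0,0,0,-1]],
  ],
)

```text
t: 8.3
tcp_pos: [0.5431, -0.2351, 0.3325]
tool_rot: [0.635, 0.773, -0.001, -0.0]
force: [0.4, 1.0, 0.2]
finger_gap: -0.003
gripper_force: 0.0
```

Emit:
servo_tool(
  rows=[
    [[0,0,0,0,0,0.02,-1],[0,0,0,0,0,0.03,-1],[0,0,0,0,0,0.025,-1],[0,0,0,0,0,0.003,-1],[0,0,0,0,0,0,-1],[0,0,0,0,0,0,-1]],
  ],
)

```text
t: 8.8
tcp_pos: [0.5427, -0.2296, 0.2572]
tool_rot: [0.633, 0.774, 0.0, -0.0]
force: [0.2, 0.4, 0.3]
finger_gap: 0.003
gripper_force: 0.0
```

```bash
cat >> h.py <<'E'
H0=np.array([.513,-.0843]);X=np.array([.203,-.979]);Y=np.array([.979,.203])
def dry(p): d=np.array(p[:2])-H0; return np.round([d@X,d@Y,p[2]],4)
E
python3 - <<'E'
from h import *
s=manip.sense();print(dry(s['tcp_pos']),s['tcp_pos'],s['force'],s['t'],s['finger_gap'])
r=.13;p=None
for th in np.arange(1.5,-.01,-.1):
    c=np.array([.095-r*np.cos(th)+.005*np.sin(th)+.011,.1085+r*np.sin(th)+.005*np.cos(th)+.019])
    print(round(th,2),c.round(4),'' if p is None else [round(p[0]-c[0],4),round(p[1]-c[1],4)]);p=c
i=manip.snapshot("side");cv2.imwrite("pics/s4.png",cv2.resize(i[90:290,220:440],(660,600)))
E
```

```text
[ 0.1483 -0.0004  0.2572] [ 0.54274469 -0.22960711  0.25720422] [0.22992148 0.41052034 0.34972141] 8.8 0.003362214457304118
1.5 [0.1018 0.2575] 
1.4 [0.0888 0.2565] [np.float64(0.013), np.float64(0.0011)]
1.3 [0.076  0.2541] [np.float64(0.0128), np.float64(0.0024)]
1.2 [0.0636 0.2505] [np.float64(0.0125), np.float64(0.0036)]
1.1 [0.0515 0.2456] [np.float64(0.0121), np.float64(0.0049)]
1.0 [0.04   0.2396] [np.float64(0.0115), np.float64(0.006)]
0.9 [0.0291 0.2324] [np.float64(0.0109), np.float64(0.0072)]
0.8 [0.019  0.2242] [np.float64(0.0101), np.float64(0.0082)]
0.7 [0.0098 0.2151] [np.float64(0.0092), np.float64(0.0092)]
0.6 [0.0015 0.205 ] [np.float64(0.0083), np.float64(0.01)]
0.5 [-0.0057  0.1942] [np.float64(0.0072), np.float64(0.0108)]
0.4 [-0.0118  0.1827] [np.float64(0.0061), np.float64(0.0115)]
0.3 [-0.0167  0.1707] [np.float64(0.0049), np.float64(0.012)]
0.2 [-0.0204  0.1582] [np.float64(0.0037), np.float64(0.0125)]
0.1 [-0.0229  0.1455] [np.float64(0.0024), np.float64(0.0128)]
-0.0 [-0.024   0.1325] [np.float64(0.0011), np.float64(0.013)]
```

View pics/s4.png

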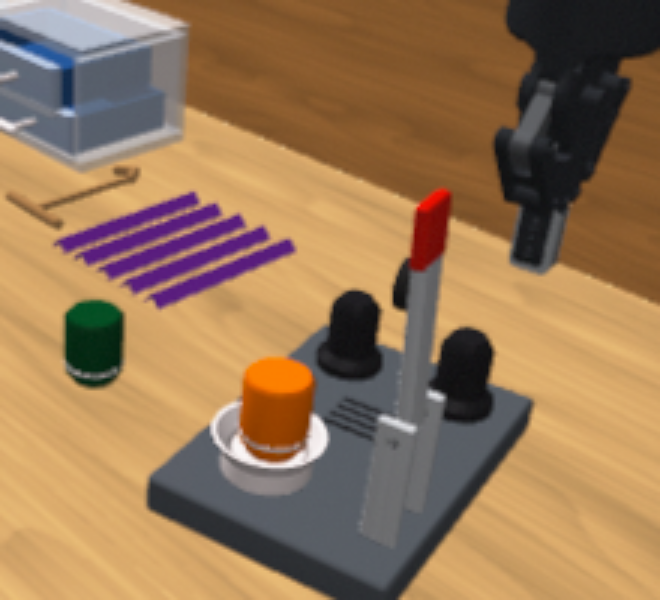

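The fingers stand behind the red tip, clear of it, and the canister stands upright. Now I push along the arc.

Emit:
servo_tool(
  rows=[
    [[0,0,0,0.02,0,0,-1],[0,0,0,0.015,0,0,-1],[0,0,0,0.011,0,0,-1],[0,0,0,0.013,0,0.001,-1],[0,0,0,0.013,0,0.0025,-1],[0,0,0,0.0125,0,0.0035,-1],[0,0,0,0,0,0,-1]],
  ],
)

```text
t: 9.43
tcp_pos: [0.5248, -0.1439, 0.2499]
tool_rot: [0.632, 0.775, 0.001, -0.001]
force: [0.0, 0.5, 0.8]
finger_gap: 0.001
gripper_force: 0.0
```

Emit:
servo_tool(
  rows=[
    [[0,0,0,0.012,0,0.005,-1],[0,0,0,0.0115,0,0.006,-1],[0,0,0,0.011,0,0.007,-1],[0,0,0,0.01,0,0.008,-1],[0,0,0,0.009,0,0.009,-1],[0,0,0,0.008,0,0.01,-1],[0,0,0,0,0,0,-1]],
  ],
)

```text
t: 10.02
tcp_pos: [0.5114, -0.0839, 0.2028]
tool_rot: [0.633, 0.774, -0.0, -0.003]
force: [0.0, -1.0, -0.0]
finger_gap: -0.004
gripper_force: 0.0
```

Run:
```python
from h import *
s=manip.sense();print(dry(s['tcp_pos']),s['force'],s['t'])
i=manip.snapshot("side");cv2.imwrite("pics/s5.png",cv2.resize(i[90:290,220:440],(660,600)))
```

```text
[-0.0007 -0.0015  0.2028] [ 0.00670653 -1.00514945 -0.0460954 ] 10.0167
```

View pics/s5.png

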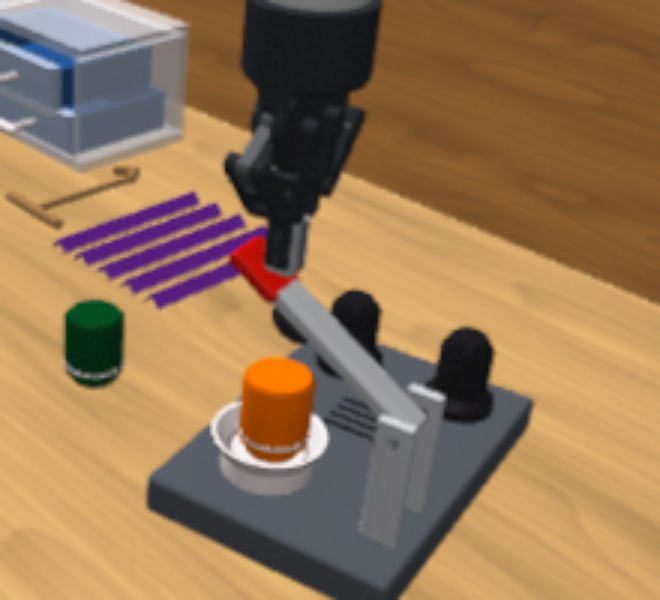

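The arm is at about 0.6 rad with the fingers on the red tip, and the canister is undisturbed. I continue down.

Emit:
servo_tool(
  rows=[
    [[0,0,0,0.0065,0,0.009,-1],[0,0,0,0.006,0,0.0115,-1],[0,0,0,0.005,0,0.012,-1],[0,0,0,0.004,0,0.0125,-1],[0,0,0,0.001,0,0.006,-1],[0,0,0,0.001,0,0.006,-1],[0,0,0,0,0,0,-1]],
  ],
)

```text
t: 10.65
tcp_pos: [0.5084, -0.0633, 0.1474]
tool_rot: [0.633, 0.774, -0.0, -0.001]
force: [0.0, -0.2, -0.4]
finger_gap: -0.001
gripper_force: 0.0
```

Emit:
servo_tool(
  rows=[
    [[0,0,0,0.001,0,0.004,-1],[0,0,0,0,0,0.004,-1],[0,0,0,0,0,0.003,-1],[0,0,0,0,0,0,-1]],
  ],
)

```text
t: 10.98
tcp_pos: [0.5087, -0.0626, 0.137]
tool_rot: [0.633, 0.774, 0.0, -0.0]
force: [0.2, -0.1, -0.5]
finger_gap: 0.002
gripper_force: 0.0
```

Emit:
servo_tool(
  rows=[
    [[0,0,0,0,0,0.002,-1],[0,0,0,0,0,0.001,-1],[0,0,0,0,0,0.001,-1],[0,0,0,0,0,0,-1]],
  ],
)

```text
t: 11.32
tcp_pos: [0.5088, -0.0626, 0.1333]
tool_rot: [0.633, 0.774, 0.0, 0.0]
force: [-0.2, 1.7, 1.5]
finger_gap: 0.004
gripper_force: 1.0
```

Run:
```python
from h import *
s=manip.sense();print(dry(s['tcp_pos']),s['force'],s['t'])
i=manip.snapshot("side");cv2.imwrite("pics/s6.png",cv2.resize(i[130:290,240:420],(675,600)))
```

```text
[-0.0221  0.0003  0.1333] [-0.17877345  1.6884151   1.47997521] 11.3167
```

View pics/s6.png

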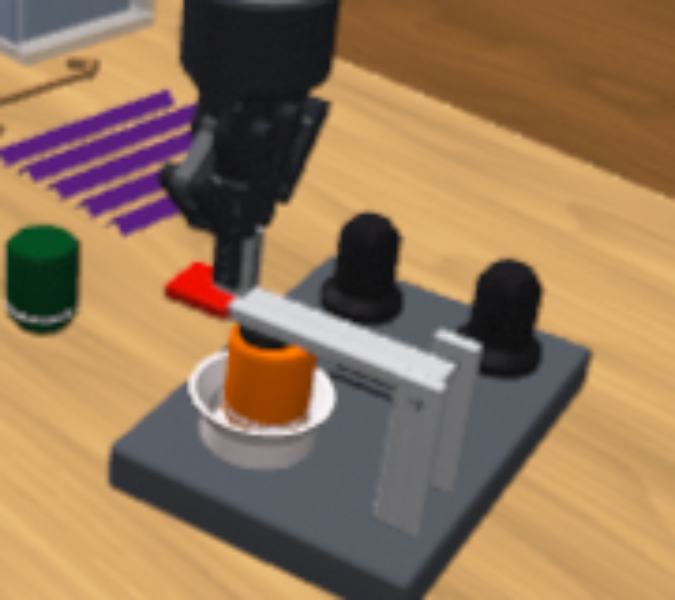

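The arm is nearly level, with its pad on the canister. I press the rest of the way, watching the force.

Emit:
servo_tool(
  rows=[
    [[0,0,0,0,0,0.001,-1],[0,0,0,0,0,0.001,-1],[0,0,0,0,0,0.001,-1],[0,0,0,0,0,0,-1]],
  ],
)

```text
t: 11.7
tcp_pos: [0.5088, -0.0626, 0.1323]
tool_rot: [0.633, 0.774, 0.0, 0.0]
force: [-4.1, 3.4, 17.9]
finger_gap: 0.0
gripper_force: 9.2
```

Emit:
servo_tool(
  rows=[
    [[0,0,0,0,0,0.001,-1],[0,0,0,0,0,0.001,-1],[0,0,0,0,0,0,-1]],
  ],
)

```text
t: 11.95
tcp_pos: [0.5089, -0.0625, 0.1321]
tool_rot: [0.633, 0.774, 0.0, 0.001]
force: [-6.5, 4.7, 32.0]
finger_gap: 0.003
gripper_force: 16.1
```

At the stop: the force rises with no further motion and the height matches level. I back off straight up.

Emit:
servo_tool(
  rows=[
    [[0,0,0,0,0,-0.005,-1],[0,0,0,0,0,-0.02,-1],[0,0,0,0,0,-0.03,-1],[0,0,0,0,0,-0.03,-1],[0,0,0,0,0,-0.03,-1],[0,0,0,0,0,-0.03,-1],[0,0,0,0,0,0,-1],[0,0,0,0,0,0,-1]],
  ],
)

```text
t: 12.62
tcp_pos: [0.5097, -0.0634, 0.2748]
tool_rot: [0.633, 0.774, 0.0, 0.002]
force: [0.6, 0.6, 0.2]
finger_gap: 0.0
gripper_force: 0.0
```

Run:
```python
from h import *
s=manip.sense();print(dry(s['tcp_pos']),s['force'],s['t'])
i=manip.snapshot("side");cv2.imwrite("pics/s7.png",cv2.resize(i[130:290,240:420],(675,600)))
h=cv2.cvtColor(i,cv2.COLOR_BGR2HSV).astype(int);k=manip.snapshot("scene");g=cv2.cvtColor(k,cv2.COLOR_BGR2HSV).astype(int)
P=[]
for n,a,box in(("scene",g,(120,150,240,260)),("side",h,(260,170,340,230))):
    x,y,X_,Y_=box;b=a[y:Y_,x:X_];c,st=big(((b[...,0]<6)|(b[...,0]>172))&(b[...,1]>170)&(b[...,2]>90));print(n,c+[x,y],st);P.append(ray(n,c+[x,y]))
p,e=tri(*P);print(dry(p),e)
```

```text
[-0.0211  0.001   0.2748] [0.60598701 0.60164971 0.22989442] 12.6167
scene [215.37777778 195.98148148] [ 85  39  21  15 270]
side [294.29411765 206.79679144] [ 24  30  23  15 187]
[-0.0364 -0.0061  0.1091] 0.00047885759873086996
```

View pics/s7.png

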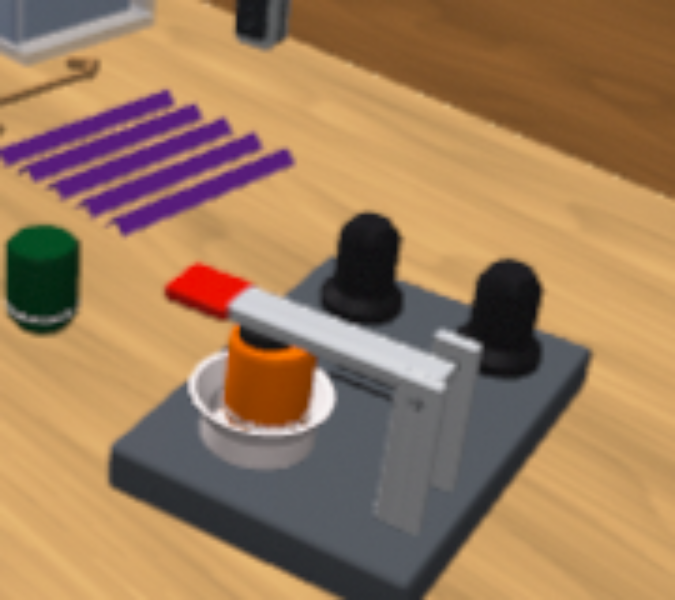

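The arm stays level (red tip at z 0.109 m, the same height as the hinge), with the canister under its pad. Green is in place and the gripper is clear.

```bash
python3 -c "
from station import manip
print(manip.sign_off())"
```

```text
the job is handed in; nothing more can be done
None
```

I stood the orange canister in the cradle and pressed the clamp down to its stop, where it stayed level after I backed off; the green canister was left where it stood, and I handed the job in at about 13 s (no verdict was returned).

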